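Gather the loose spacers in the eared corner of the parts tray

ROBOT

A 7-joint arm with a two-finger parallel gripper is mounted at the origin on the work surface. World frame = base frame: x ahead of the robot, y to its left, z up, the work surface at z = 0. Lengths are in m, angles in rad, forces in N, time in s.
With the tool pointing down it reaches from about 0.425 to 0.875 m from the base axis. Payload 4.7 kg.
Tool frame: the origin (TCP) lies on the centre line of the jaws, within the pads' length; the fingertips stand 19 mm ahead of it and the grasp point (between the pads) is the TCP; x points along the fingers, z is the direction in which the jaws open and shut, and the axes are right-handed (so a half turn about x gives the same grasp; the last joint's range is limited). The gripper opens to 87 mm and grips with 3 to 60 N. Pads are 19 mm wide; open, the fingers measure 117 mm over their backs; the gripper's body (75 mm by 190 mm) begins 51 mm behind the grasp point.
Start: joints at [-1.281, 0.321, -0.07, 1.45, 0.023, 1.371, -0.057], TCP at [0.177, 0.625, 0.205] pointing down, gripper open.
Joint ranges: [-2.86, 2.86], [-0.3, 2.09], [-1.38, 1.24], [0.06, 2.45], [-1.56, 4.7], [0.09, 2.05], [-2.69, 2.69]. Speed limits (rad/s): [2.57, 2.57, 3.14, 3.14, 3.14, 3.14, 3.14].

INTERFACE

Orientations are given as a rotation vector (axis times angle).
In Python, from bench import get_state, get_image, camera_info, close_job gives the robot as it stands.
- The arm moves only by the tool jog_arm, never from a script. Its argument "targets" is a list of rows, each a list of 7 numbers: the turn, a rotation vector about the tool's x, y, z in degrees, then the shift along the tool's x, y, z in cm, then the finger opening in cm, from 0 to 8.7. In form: [[wx, wy, wz, tx, ty, tz, jaw], ...]. A call has 1 to 10 rows; each row shifts and turns the commanded pose from where the row before left it, along the tool's axes as they then stand; what a row does not reach is not made up. A row lasts 1/8 s, in which the tool goes at most 62.5 mm and 10.7 degrees, less where a joint would pass 70% of its speed; a pose out of reach is approached as far as the arm can. A call is refused whole if a number of a shift passes 6.25 or a number of a turn 10.7, either way. A call with a gripper value outside its range is refused whole. The fingers move at their own pace and stop on an object; "squeeze" is the grip in N (left out, the last holds). Time passes only in rows, so rows that do not move let the fingers close. It gives the time, the measured TCP pose, the force and the opening at its end, in the units of the state.
- get_state(): the state, without advancing time (a new reading comes with each control period).
- get_image(name): name is "scene" or "top" or "wrist"; returns (picture, depth): 384x512x3 uint8, red, green, blue; 384x512 float32, m along the optical axis (not along the pixel's ray), 0 where there is no reading.
- camera_info(name): a dict with "intrinsics" (3x3 intrinsics, pixels), "world_from_camera" (4x4, takes a point from camera to world coordinates); the wrist camera has in their place "mount" (4x4, takes a point from camera to tool coordinates, whose origin is the TCP and whose axes are the tool frame's). Camera axes: x right, y up, looking along -z (the intrinsics and any distortion apply to the point x, -y, -z); pixel columns grow to the right and rows downward; lengths in m; the calibration is good to about 2 mm. The wrist camera is an equidistant fisheye: a pixel r from the principal point sees the ray r / f radians off the axis. A picture is of the moment at which its call begins: read the wrist's pose just before it. camera_info takes no time and is no camera call.
- close_job(): hands the job in, once; it reports no verdict.
The state is a dict: "time": time; "joint_positions": joint angles; "qd": joint speeds; "joint_torque": joint torques, N m; "position": TCP position; "tool_rot": TCP orientation; "ft_force": force on the tool from outside, world axes, zero at the start; "torque": the same for the moment, N m; "grip_width": opening from 0.0 (shut) to 1.0 (fully open).
Only numpy, scipy, OpenCV 4.12 (cv2) and the standard library are available. Lean on these libraries where they do the work, as an engineer would, in place of code of your own. Each camera call takes 0.05 s, during which the arm holds its last target.

TASK

Somebody left an optical post standing in the parts tray: lift it out and stand it upright on the empty square base plate, its foot wholly on the plate, and let go of it. Then lift the tray by its carrying bar clear of the table and tilt it towards the corner with the round ear until all four loose spacers have slid together into that corner, and finish holding it like that, still and tilted, in the air, touching nothing but the gripper. Do not knock the post over, and leave the other things on the table where they are.

Things in the scene. Friction and masses are not known exactly. Their poses are not given: they have to be found in the camera images.
- tray: open aluminium parts tray, loose, about 0.35 kg, outside 200 (its x) x 150 mm (its y), walls 45 mm high, walls and floor 4 mm thick. A black carrying bar (14 x 14 mm section, centre 105 mm up) spans it along y over the middle, on thin uprights at both ends, air beneath. The corner at -x +y has a flat round ear, 32 mm across, at the rim. Origin: centre of the underside, z up.
- tray_handle (a point): middle of the tray's carrying bar (centre of its section), 105 mm above the middle of the tray's underside; axes as the tray's
- tray_corner (a point): inner corner of the tray's floor at the ear, 96 mm to -x, 71 mm to +y and 4 mm up from the tray's origin; axes as the tray's
- mount: optical post, loose, about 0.35 kg, 160 mm tall: round green foot (52 mm across, 12 thick), dark collar (26 mm across, to 34 mm up), above it a bare steel rod 16 mm across. It starts upright on the tray's floor in the tray's -x half (the ear's), rod 44 to 58 mm from the bar's centre line; it ends 52 mm higher than the bar. Origin: centre of the underside, z along the rod.
- plate: square green steel base plate, fixed to the table, 110 x 110 mm, 8 mm thick, empty. Origin: centre of its underside (its top is 8 mm higher); x and y along its sides.
- spacer0: one of four equal loose steel spacers, plain discs 20 mm across and 12 mm thick, 30 g, smooth: they begin to slide in the tray at about 10 to 14 degrees of slope, later along a wall. At the start they lie flat on the tray's floor in the half without the post. Origin: centre of the underside.
- spacer1: one of four equal loose steel spacers, plain discs 20 mm across and 12 mm thick, 30 g, smooth: they begin to slide in the tray at about 10 to 14 degrees of slope, later along a wall. At the start they lie flat on the tray's floor in the half without the post. Origin: centre of the underside.
- spacer2: one of four equal loose steel spacers, plain discs 20 mm across and 12 mm thick, 30 g, smooth: they begin to slide in the tray at about 10 to 14 degrees of slope, later along a wall. At the start they lie flat on the tray's floor in the half without the post. Origin: centre of the underside.
- spacer3: one of four equal loose steel spacers, plain discs 20 mm across and 12 mm thick, 30 g, smooth: they begin to slide in the tray at about 10 to 14 degrees of slope, later along a wall. At the start they lie flat on the tray's floor in the half without the post. Origin: centre of the underside.
- driver: screwdriver, 170 mm long, black handle, lying on the table; a bystander to be left alone
- jar: small screw-top jar, 40 mm across and 55 mm tall (origin: centre of its underside); a bystander to be left alone
- spanner: open-ended spanner, 160 mm long, lying on the table; a bystander to be left alone
- bottle: bottle with a white cap, 52 mm across and 130 mm tall (origin: centre of its underside); a bystander to be left alone
- lens: lens in a round black ring (64 mm across) on a small dark foot, 102 mm tall (origin: centre of its underside); a bystander to be left alone
- stage: small white micrometer stage, 70 x 80 mm and 34 mm tall, with a barrel sticking out on one side (origin: centre of its underside); a bystander to be left alone

How it is judged:
On the way, in this order (a step that is already met when the one before it is completed fails the run):
1. the post stands upright on the base plate, let go (angle between mount's own z axis and vertical below 0.1 rad and height (world z) of mount between 0.004 and 0.012 m and contact force between mount and the fingers below 0.1 N and x of mount in the frame of plate between -0.034 and 0.034 m and y of mount in the frame of plate between -0.034 and 0.034 m and linear speed of mount below 0.02 m/s), for 0.2 s.
2. the tray is held tilted in the air towards the eared corner (angle between tray's own z axis and vertical between 0.25 and 1 rad and angle between tray's own x axis and vertical below 1.47 rad and angle between tray's own y axis and vertical above 1.67 rad and height (world z) of tray_corner above 0.03 m and contact force between tray and the fingers above 1 N), for 0.2 s.
At the end, for the whole second after the job is handed in: Gripper holds the tray still, touching nothing else: tilted 0.25-1.0 rad, eared corner lowest (0.1 rad slope along both sides) and over 30 mm up; all 4 spacers at rest within 80 mm of it; post upright (0.1 rad), let go, within 34 mm of the plate centre along each side (all of step 1 and all of step 2 and contact force between tray and mount below 0.1 N and linear speed of each of tray, spacer0, spacer1, spacer2, spacer3 below 0.03 m/s and contact force between tray and plate below 0.1 N and contact force between tray and driver below 0.1 N and contact force between tray and jar below 0.1 N and contact force between tray and spanner below 0.1 N and contact force between tray and bottle below 0.1 N and contact force between tray and lens below 0.1 N and contact force between tray and stage below 0.1 N and distance between each of spacer0, spacer1, spacer2, spacer3 and tray_corner below 0.08 m); the arm keeps its last pose, push and grip.
It fails at once if the post is knocked over (angle between mount's own z axis and vertical above 0.9 rad).
It fails at once if a bystander is moved by more than 30 mm (distance of any of driver, jar, spanner, bottle, lens, stage from where it was at the start of the episode above 0.03 m).
It also fails if it takes over 58 s, if anything falls off the work surface, if the arm or the gripper's body presses on something with over 40 N, if the wrist force passes 120 N, or if a joint passes its speed limit or range.

## Working session

There is one attempt and no reset: what is moved stays moved. The work goes in short steps, Python scripts to look and compute and a tool call to move; the robot and the scene stay as the last step left them, time stands still between calls to the robot, and variables do not carry over. Pictures are saved under pics/ and viewed, and the job is handed in when it is done.

Besides the shell and the picture viewer there is one more tool, called after ">>>" as name([rows], argument=value, ...), one row to a line, values as JSON. jog_arm: Moves the arm, as the interface text tells. Its arguments: {"type":"object","properties":{"targets":{"type":"array"},"squeeze":{"type":"number"}},"required":["targets"]}

```bash
ls; mkdir -p pics; python3 - <<'E'
from bench import *
import cv2,numpy as np
s=get_state();print(s)
for n in("scene","top","wrist"):
    print(n,camera_info(n))
for n in("scene","top"):
    p,d=get_image(n);cv2.imwrite(f"pics/{n}0.png",p[...,::-1]);np.savez(f"pics/{n}0.npz",p=p,d=d)
E
```

```text
pics
{'time': 0.0, 'joint_positions': array([-1.28089466,  0.32182049, -0.07009702,  1.45164292,  0.02258227,
        1.3708169 , -0.05688016]), 'qd': array([-0.00053827,  0.00047962, -0.00103659,  0.00051189, -0.00046192,
       -0.0001996 ,  0.00118736]), 'joint_torque': array([ 1.20067557e-04, -4.91280556e+01, -4.03627893e-01, -3.12526309e+01,
       -6.38738740e-02,  4.40305879e-02,  1.84539495e-04]), 'position': array([0.17688496, 0.62486641, 0.20437937]), 'tool_rot': array([-1.00492884,  1.32862316,  1.00292046]), 'ft_force': array([-0.09169209, -1.11241116, -0.72668124]), 'torque': array([ 0.0082393 , -0.01341346, -0.00631242]), 'grip_width': 0.9985786287714801}
scene {'intrinsics': array([[381.44227242,   0.        , 257.64565929],
       [  0.        , 381.44227242, 189.11222957],
       [  0.        ,   0.        ,   1.        ]]), 'world_from_camera': array([[-0.85759181, -0.41758659,  0.30026277,  0.845199  ],
       [ 0.51432817, -0.69818559,  0.4979994 ,  0.41500964],
       [ 0.00168127,  0.58151381,  0.81353479,  0.87761788],
       [ 0.        ,  0.        ,  0.     
[... 288 characters left out ...]
99920303, -0.02359534,  0.03219587, -0.05904841],
       [ 0.02715641,  0.18930976,  0.98154182,  0.96382754],
       [ 0.        ,  0.        ,  0.        ,  1.        ]])}
wrist {'intrinsics': array([[297.31863964,   0.        , 256.45444051],
       [  0.        , 297.31863964, 196.87875588],
       [  0.        ,   0.        ,   1.        ]]), 'mount': array([[ 1.38510752e-03,  3.00819586e-01, -9.53680061e-01,
        -1.80211954e-01],
       [ 8.83766979e-04,  9.53680235e-01,  3.00820924e-01,
         8.34504906e-02],
       [ 9.99998650e-01, -1.25950027e-03,  1.05509525e-03,
         1.70267069e-03],
       [ 0.00000000e+00,  0.00000000e+00,  0.00000000e+00,
         1.00000000e+00]])}
```

View pics/scene0.png

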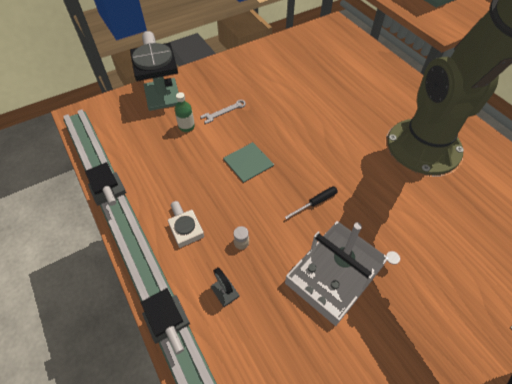

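View pics/top0.png

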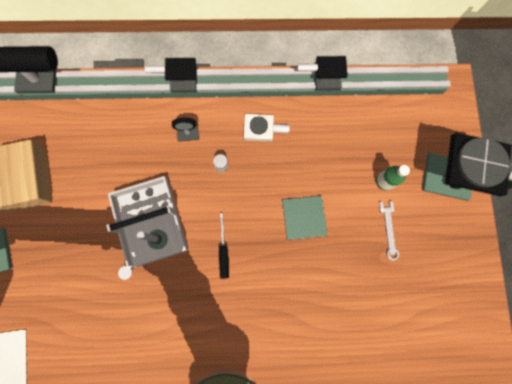

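Scene: tray at about (335,270) px in scene, (148,220) in top, its ear at (392,258) / (125,272). Plate at (248,162) / (305,217). I'll zoom in before measuring.

```bash
cat > h.py <<'E'
import numpy as np,cv2
from bench import *
from scipy.spatial.transform import Rotation as R
def ray(n,uv):
    c=camera_info(n);K=c["intrinsics"];T=c["world_from_camera"]
    uv=np.atleast_2d(np.float64(uv))
    d=np.c_[(uv[:,0]-K[0,2])/K[0,0],-(uv[:,1]-K[1,2])/K[1,1],-np.ones(len(uv))]
    return T[:3,3],d@T[:3,:3].T
def onplane(n,uv,z):
    o,d=ray(n,uv);return o+d*((z-o[2])/d[:,2])[:,None]
def depthpts(n,d):
    c=camera_info(n);K=c["intrinsics"];T=c["world_from_camera"]
    v,u=np.mgrid[:d.shape[0],:d.shape[1]]
    P=np.stack([(u-K[0,2])/K[0,0]*d,-(v-K[1,2])/K[1,1]*d,-d],-1)
    return P@T[:3,:3].T+T[:3,3]
def proj(n,P):
    c=camera_info(n);K=c["intrinsics"];T=c["world_from_camera"]
    p=(np.atleast_2d(P)-T[:3,3])@T[:3,:3]
    return np.c_[K[0,2]+K[0,0]*p[:,0]/-p[:,2],K[1,2]-K[1,1]*p[:,1]/-p[:,2]]
E
python3 - <<'E'
from h import *
t=np.load("pics/top0.npz");p=t["p"]
cv2.imwrite("pics/topz.png",cv2.resize(p[165:290,95:245,::-1],None,fx=5,fy=4.8,interpolation=cv2.INTER_CUBIC)[:600])
s=np.load("pics/scene0.npz");q=s["p"]
cv2.imwrite("pics/scz.png",cv2.resize(q[210:330,270:410,::-1],None,fx=5,fy=5,interpolation=cv2.INTER_CUBIC))
# plate: green mask near in top
hsv=cv2.cvtColor(p,cv2.COLOR_RGB2HSV)
for n,im,c in(("top",p,(305,217)),("scene",q,(248,162))):
    h=cv2.cvtColor(im,cv2.COLOR_RGB2HSV)
    m=((h[...,0]>55)&(h[...,0]<95)&(h[...,1]>50)).astype(np.uint8)
    k,l=cv2.connectedComponents(m);mm=(l==l[c[1],c[0]]).astype(np.uint8)
    cs=max(cv2.findContours(mm,0,2)[0],key=cv2.contourArea)
    W=onplane(n,cs[:,0].astype(float),.008)
    r=cv2.minAreaRect(np.float32(W[:,:2]*1000));print(n,"plate",r)
for n,dd in(("top",t["d"]),("scene",s["d"])):
    P=depthpts(n,dd);z=P[...,2]
    m=(z>.098)&(z<.118)&(P[...,0]>.2)&(P[...,1]>0)&(P[...,1]<.5)&(P[...,0]<.65)
    k,l,st,ce=cv2.connectedComponentsWithStats(m.astype(np.uint8))
    for i in range(1,k):
        if st[i,4]>15:
            X=P[l==i];print(n,"bar?",st[i],X.mean(0),cv2.minAreaRect(np.float32(X[:,:2]*1000)))
    m=(z>.135)&(z<.19)&(P[...,0]>.2)&(P[...,1]>0)&(P[...,1]<.5)&(P[...,0]<.65)
    X=P[m];print(n,"rod",len(X),X.mean(0),X[:,2].max(),X[X[:,2]>X[:,2].max()-.006].mean(0))
    print("noread",(dd==0).sum())
E
```

```text
top plate ((615.2745971679688, -122.87493896484375), (1556.3936767578125, 1095.079833984375), 89.5907974243164)
scene plate ((395.05413818359375, -341.607177734375), (1500.3917236328125, 2217.989501953125), 59.22801208496094)
top bar? [106 205  65  26 425] [0.49259659 0.19179545 0.11228542] ((493.21826171875, 192.16000366210938), (16.272510528564453, 149.79811096191406), 16.564327239990234)
top bar? [147 233   5   7  17] [0.44833581 0.16555906 0.10802643] ((448.60418701171875, 166.1579132080078), (4.195412635803223, 14.308850288391113), 85.66372680664062)
top rod 65 [0.4485202  0.16936647 0.15990007] 0.16868576187439555 [0.44921696 0.17122598 0.1652904 ]
noread 772
scene bar? [313 232  61  49 527] [0.49345406 0.19636758 0.10966552] ((492.5896301269531, 193.35525512695312), (16.93340492248535, 149.17657470703125), 16.565576553344727)
scene bar? [348 237   8   7  31] [0.4529957  0.17487556 0.1079052 ] ((453.0275573730469, 174.97900390625), (7.410148620605469, 14.951970100402832), 32.8210563659668)
scene rod 87 [0.45094446 0.17370962 0.15514683] 0.16642580980851795 [0.4482868  0.17203311 0.16347213]
noread 794
```

View pics/topz.png

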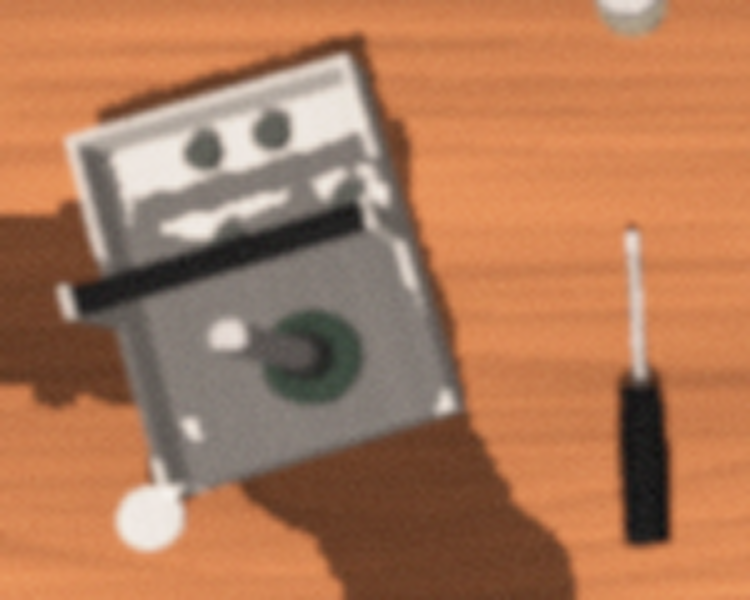

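View pics/scz.png

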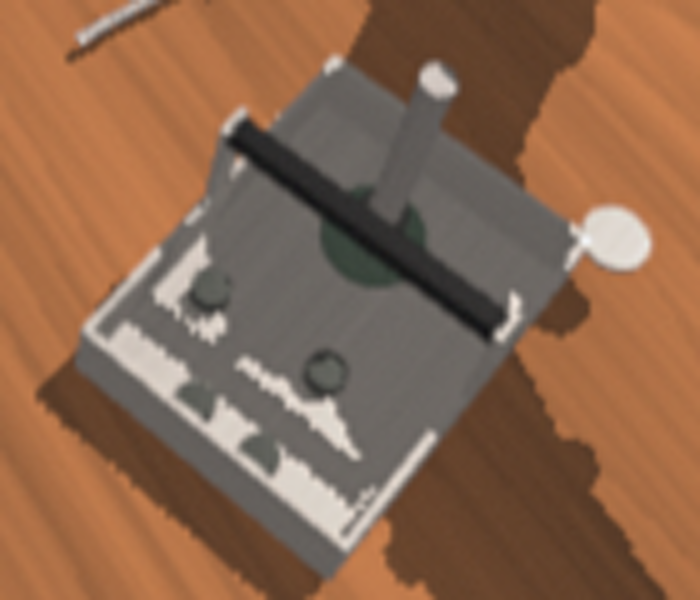

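The tray bar shows up in both views at about (0.493, 0.193), with yaw 16.6°. The rod is at about (0.449, 0.172) and its top at 0.164, which matches the stated sizes. The plate mask leaked, so I'll redo the plate and check the ear, the rod and the bystanders.

```bash
python3 - <<'E'
from h import *
for n,c in(("top",(305,217)),("scene",(248,162))):
    t=np.load(f"pics/{n}0.npz");im=t["p"];P=depthpts(n,t["d"])
    print(im[c[1],c[0]],im[c[1]+40,c[0]])
    m=((im[...,1].astype(int)>im[...,0])).astype(np.uint8)
    m=cv2.morphologyEx(m,cv2.MORPH_OPEN,np.ones((3,3)))
    k,l=cv2.connectedComponents(m);mm=(l==l[c[1],c[0]]).astype(np.uint8)
    cs=max(cv2.findContours(mm,0,2)[0],key=cv2.contourArea)
    W=onplane(n,cs[:,0].astype(float),.008)
    print(n,"plate",cv2.minAreaRect(np.float32(W[:,:2]*1000)), "z",np.median(P[...,2][mm>0]))
print("ear",onplane("top",[125,272.3],.045),onplane("scene",[392.6,258],.045))
# rod top centre
print("rodtop",onplane("top",[95+228/5,165+335/4.8],.164),onplane("scene",[270+438/5,210+80/5],.164))
print("foot",onplane("top",[95+310/5,165+357/4.8],.016))
print("driver",onplane("top",[[221,213],[223.5,277]],.01),"jar",onplane("top",[220,161],.055),"bottle",onplane("top",[404,171],.13),"spanner",onplane("top",[[387,203],[393,254]],.003))
s=get_state();print(s["position"],s["time"]);print(R.from_rotvec(s["tool_rot"]).as_matrix().round(3))
E
```

```text
[131 155 131] [213 134  84]
top plate ((496.5951232910156, -221.2799530029297), (107.2626724243164, 106.2439956665039), 4.6276164054870605) z 0.00946617237356695
[103 124 106] [182 116  72]
scene plate ((496.6426696777344, -219.09512329101562), (107.89230346679688, 108.68930053710938), 4.43250036239624) z 0.007195934770530155
ear [[0.36560974 0.24004389 0.045     ]] [[0.36604792 0.24272921 0.045     ]]
rodtop [[0.44814334 0.17030219 0.164     ]] [[0.44739466 0.17227103 0.164     ]]
foot [[0.44675124 0.16982177 0.016     ]]
driver [[ 0.51277764  0.00235522  0.01      ]
 [ 0.34532889 -0.00222199  0.01      ]] jar [[6.44503498e-01 5.21205112e-04 5.50000000e-02]] bottle [[ 0.58822826 -0.45089423  0.13      ]] spanner [[ 0.52973552 -0.45330408  0.003     ]
 [ 0.39126333 -0.45570812  0.003     ]]
[0.17689478 0.62490017 0.20444767] 0.1
[[-0.    -0.962  0.272]
 [-0.002  0.272  0.962]
 [-1.    -0.    -0.002]]
```

>>> jog_arm([
  [9.6, 0, 0, -1, 0, 0, 8.7],
  [9.6, 0, 0, -1, 0, 0, 8.7],
  [9.6, 0, 0, -1, 0, 0, 8.7],
  [9.6, 0, 0, -1, 0, 0, 8.7],
  [9.6, 0, 0, -1, 0, 0, 8.7],
  [9.4, 0, 0, 0, 0, 0, 8.7],
])

```text
time: 0.85
position: [0.177, 0.6257, 0.256]
tool_rot: [-0.225, 1.559, 0.226]
ft_force: [-0.5, 1.0, 0.5]
grip_width: 1.0
```

>>> jog_arm([
  [0, 0, 0, 0, -4, 1, 6],
  [0, 0, 0, 0, -4, 1, 6],
  [0, 0, 0, 0, -4, 1, 6],
  [0, 0, 0, 0, -4, 1, 6],
  [0, 0, 0, 0, -4, 1, 6],
  [0, 0, 0, 0, -4, 1, 6],
  [0, 0, 0, 0, -4, 1, 6],
  [0, 0, 0, 0, -4, 1, 6],
  [0, 0, 0, 0, -4, 1, 6],
  [0, 0, 0, 0, -4, 1, 6],
])

```text
time: 2.1
position: [0.3887, 0.27, 0.2552]
tool_rot: [-0.23, 1.559, 0.23]
ft_force: [0.3, 0.3, -0.2]
grip_width: 0.693
```

```bash
cat >> h.py <<'E'
def go(p,yaw=16.6):
    s=get_state();M=R.from_rotvec(s["tool_rot"]).as_matrix()
    a=np.deg2rad(yaw);z=np.array([np.cos(a),np.sin(a),0]);x=np.array([0,0,-1.]);D=np.c_[x,np.cross(z,x),z]
    print("t",round(s["time"],2),"pos",s["position"].round(4),"shift cm",(M.T@(np.array(p)-s["position"])*100).round(2),"turn deg",np.rad2deg(R.from_matrix(M.T@D).as_rotvec()).round(2),"q",s["joint_positions"].round(2),"F",s["ft_force"].round(1),"w",round(s["grip_width"]*8.7,2))
E
python3 -c "
from h import *
go([.448,.171,.25])"
```

```text
t 2.1 pos [0.3887 0.27   0.2552] shift cm [  0.51 -11.19   2.81] turn deg [ 0.2  -0.02  0.  ] q [-1.03 -0.09  0.34  1.8   0.03  1.43 -0.4 ] F [ 0.3  0.3 -0.2] w 6.03
```

>>> jog_arm([
  [0.2, 0, 0, 0.1, -3.8, 0.9, 5],
  [0, 0, 0, 0.2, -3.8, 0.9, 5],
  [0, 0, 0, 0.2, -3.6, 1.0, 5],
  [0, 0, 0, 0, 0, 0, 5],
])

```text
time: 2.6
position: [0.4485, 0.1688, 0.2502]
tool_rot: [-0.223, 1.56, 0.222]
ft_force: [-0.5, 0.2, 0.1]
grip_width: 0.579
```

```bash
python3 -c "
from h import *
go([.448,.171,.15])
p,d=get_image('wrist');cv2.imwrite('pics/w1.png',p[...,::-1])"
```

```text
t 2.6 pos [0.4485 0.1688 0.2502] shift cm [10.02  0.23  0.02] turn deg [-0.36 -0.02  0.04] q [-0.92 -0.09  0.48  1.8   0.04  1.42 -0.17] F [-0.5  0.2  0.1] w 5.04
```

View pics/w1.png

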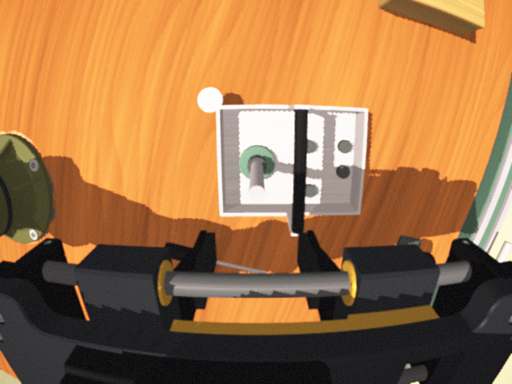

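The wrist view shows the rod at about (257,180), on the column midway between the fingertips at (205,250) and (310,250). The jaws are aligned, so I'll descend.

>>> jog_arm([
  [0, 0, 0, 2, 0.1, 0, 5],
  [0, 0, 0, 2, 0.1, 0, 5],
  [0, 0, 0, 2, 0, 0, 5],
  [0, 0, 0, 2, 0, 0, 5],
  [0, 0, 0, 1.6, 0, 0, 5],
  [0, 0, 0, 0.4, 0, 0, 5],
  [0, 0, 0, 0, 0, 0, 5],
])

```text
time: 3.52
position: [0.4467, 0.1744, 0.1506]
tool_rot: [-0.228, 1.559, 0.228]
ft_force: [-0.1, -0.4, -0.2]
grip_width: 0.575
```

>>> jog_arm([
  [0, 0, 0, 0, 0, 0, 3],
  [0, 0, 0, 0, 0, 0, 2],
  [0, 0, 0, 0, 0, 0, 1],
  [0, 0, 0, 0, 0, 0, 0],
  [0, 0, 0, 0, 0, 0, 0],
  [0, 0, 0, 0, 0, 0, 0],
], squeeze=40)

```text
time: 4.28
position: [0.4467, 0.1741, 0.1505]
tool_rot: [-0.227, 1.559, 0.227]
ft_force: [0.4, 0.1, 0.2]
grip_width: 0.026
```

```bash
python3 -c "
from h import *
go([.448,.171,.15])
p,d=get_image('scene');cv2.imwrite('pics/s1.png',cv2.resize(p[170:330,230:430,::-1],None,fx=3.5,fy=3.5))"
```

```text
t 4.28 pos [0.4467 0.1741 0.1505] shift cm [ 0.05 -0.33  0.03] turn deg [-0.  0. -0.] q [-0.92 -0.02  0.49  1.95  0.01  1.21 -0.14] F [0.4 0.1 0.2] w 0.22
```

View pics/s1.png

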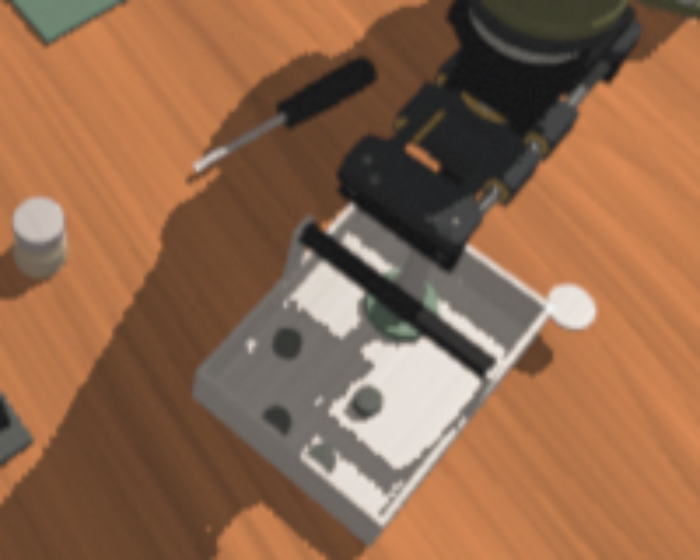

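The opening is 0.2 cm, so the fingers have missed the 1.6 cm rod. I'll look closer.

```bash
python3 -c "
from h import *
p,d=get_image('wrist');cv2.imwrite('pics/w2.png',p[...,::-1])
p,d=get_image('top');cv2.imwrite('pics/t2.png',cv2.resize(p[150:290,80:240,::-1],None,fx=4.2,fy=4.2));np.savez('pics/t2.npz',p=p,d=d)"
```

```text
(no output)
```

View pics/w2.png

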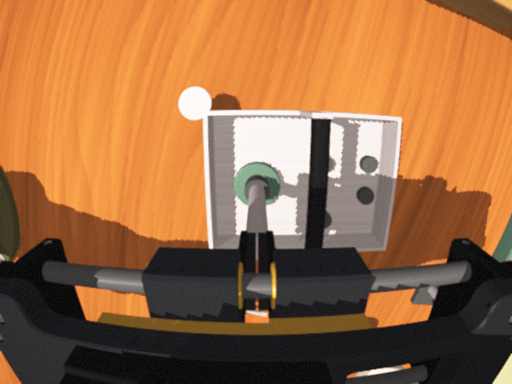

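View pics/t2.png

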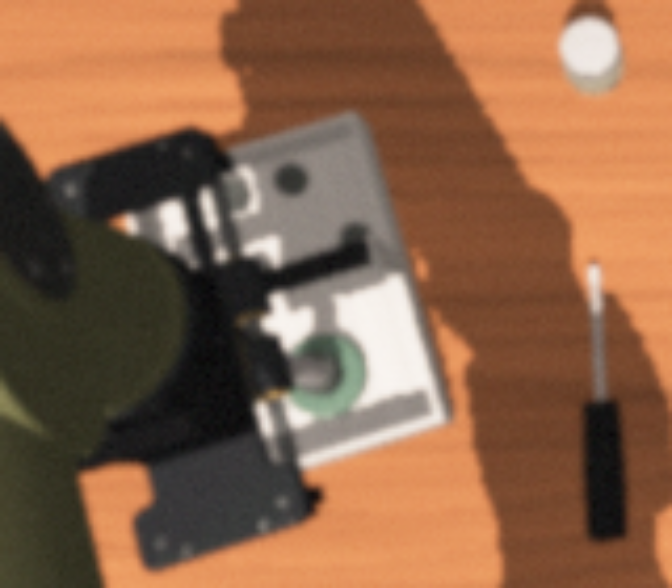

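```bash
python3 -c "
import cv2
p=cv2.imread('pics/w2.png');cv2.imwrite('pics/w2z.png',cv2.resize(p[150:330,180:340],None,fx=4.5,fy=3.3,interpolation=cv2.INTER_CUBIC))"
```

```text
(no output)
```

View pics/w2z.png

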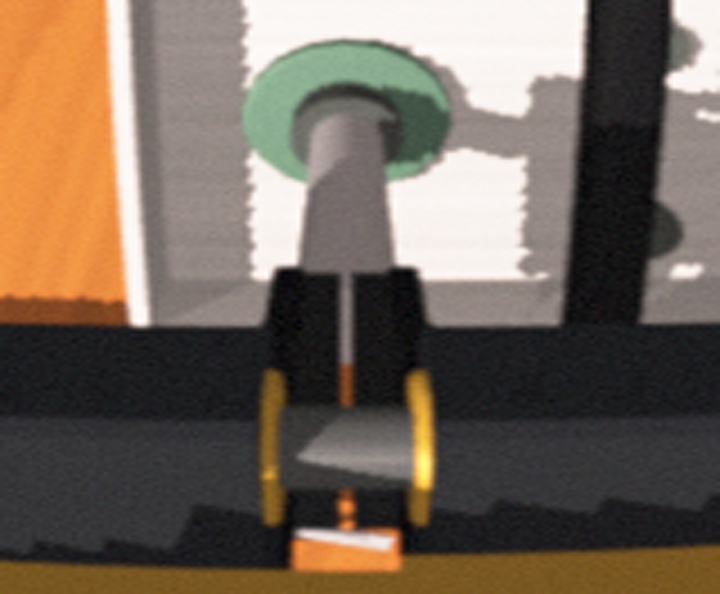

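```bash
cat >> h.py <<'E'
def wray(uv,s=None):
    s=s or get_state();c=camera_info("wrist");K=c["intrinsics"];M=c["mount"]
    uv=np.atleast_2d(np.float64(uv));q=(uv-[K[0,2],K[1,2]])/K[0,0];r=np.linalg.norm(q,axis=1)[:,None]+1e-9
    xy=q/r*np.sin(r);d=np.c_[xy[:,0],-xy[:,1],-np.cos(r)]
    T=R.from_rotvec(s["tool_rot"]).as_matrix()
    return s["position"]+T@M[:3,3],(d@M[:3,:3].T)@T.T
def wplane(uv,z):
    o,d=wray(uv);return o+d*((z-o[2])/d[:,2])[:,None]
E
python3 -c "
from h import *
print('foot',wplane([257,184],.016),'ear',wplane([195,102],.045))
print('rim/bar ends',wplane([[320,118],[314,240]],.112))
print('rod lower at fingertip height',wplane([180+347/4.5,150+268/3.3],.132))
print('finger tip',wplane([180+347/4.5,150+270/3.3],.132))
t=np.load('pics/t2.npz');P=depthpts('top',t['d'])
# hits in top view of rod
u,v=80+318/4.2,150+372/4.2;print('rod in top',P[int(v),int(u)],onplane('top',[u,v],.05))
"
```

```text
foot [[0.44780866 0.1742801  0.016     ]] ear [[0.36515979 0.24316559 0.045     ]]
rim/bar ends [[0.470239   0.26100063 0.112     ]
 [0.49900238 0.16689225 0.112     ]]
rod lower at fingertip height [[0.448993   0.17003368 0.132     ]]
finger tip [[0.44913294 0.16956718 0.132     ]]
rod in top [0.44714567 0.1632376  0.06401867] [[0.44663331 0.16487799 0.05      ]]
```

```bash
python3 -c "
from h import *
s=get_state();p,d=get_image('wrist');np.savez('pics/w3.npz',p=p,d=d)
c=camera_info('wrist')
for v in range(205,262,4):
  out=[]
  for u in (250,257,264):
    o,r=wray([u,v],s)
    K=c['intrinsics'];rr=np.hypot(u-K[0,2],v-K[1,2])/K[0,0]
    X=o+r[0]/np.cos(rr)*d[v,u]; out.append((X*1000).round(0))
  print(v,*out)
"
```

```text
205 [441. 177.  99.] [446. 180. 105.] [452. 180.  98.]
209 [441. 177. 108.] [446. 180. 114.] [452. 180. 108.]
213 [441. 177. 119.] [446. 180. 123.] [452. 180. 116.]
217 [441. 177. 127.] [446. 181. 132.] [451. 180. 126.]
221 [441. 178. 136.] [446. 181. 140.] [451. 180. 133.]
225 [442. 178. 143.] [446. 181. 147.] [451. 180. 142.]
229 [442. 178. 150.] [446. 180. 153.] [450. 181. 151.]
233 [440. 184. 170.] [444. 185. 169.] [448. 186. 170.]
237 [441. 184. 175.] [444. 185. 175.] [448. 186. 175.]
241 [441. 184. 181.] [445. 184. 179.] [448. 186. 180.]
245 [441. 184. 186.] [445. 182. 180.] [448. 186. 185.]
249 [441. 184. 190.] [446. 181. 182.] [448. 186. 190.]
253 [441. 184. 195.] [446. 178. 182.] [448. 186. 194.]
257 [441. 183. 198.] [447. 177. 183.] [448. 186. 198.]
261 [441. 184. 203.] [447. 175. 184.] [448. 186. 202.]
```

```bash
python3 -c "
from h import *
s=get_state();z=np.load('pics/w3.npz');d=z['d'];c=camera_info('wrist');K=c['intrinsics']
def W(u,v):
    o,r=wray([u,v],s);rr=np.hypot(u-K[0,2],v-K[1,2])/K[0,0];return (o+r[0]/np.cos(rr)*d[v,u]).round(4)
print('table',W(100,60),W(256,60),W(430,100),'floor tray',W(300,200),'ear',W(195,102),'bar',W(320,170))
p,dd=get_image('scene');P=depthpts('scene',dd)
m=(abs(P[...,0]-.447)<.04)&(abs(P[...,1]-.174)<.025)&(P[...,2]>.07)
vs,us=np.nonzero(m)
for v in range(vs.min(),vs.max()+1):
    k=m[v]
    if k.any():
        q=P[v][k];b=p[v][k].mean(1);print(v,k.sum(),q.mean(0).round(3),b.mean().round())
" | head -60
```

```text
table [0.2252 0.2657 0.0007] [0.4078 0.3042 0.0005] [0.6201 0.3352 0.002 ] floor tray [0.5021 0.1673 0.0046] ear [0.3652 0.2432 0.0455] bar [0.4828 0.2237 0.1129]
31 4 [0.409 0.151 0.597] 88.0
32 7 [0.409 0.152 0.596] 90.0
33 9 [0.41  0.154 0.596] 92.0
34 10 [0.412 0.153 0.595] 90.0
35 12 [0.412 0.155 0.595] 93.0
36 16 [0.413 0.156 0.594] 94.0
37 16 [0.415 0.156 0.594] 94.0
38 20 [0.416 0.158 0.593] 94.0
39 21 [0.417 0.158 0.592] 94.0
40 22 [0.418 0.159 0.592] 94.0
41 27 [0.419 0.161 0.591] 94.0
42 28 [0.42  0.161 0.591] 95.0
43 28 [0.421 0.162 0.59 ] 95.0
44 31 [0.423 0.162 0.589] 95.0
45 34 [0.424 0.163 0.589] 95.0
46 34 [0.425 0.164 0.588] 92.0
47 36 [0.426 0.165 0.588] 88.0
48 36 [0.425 0.166 0.587] 86.0
49 38 [0.426 0.167 0.586] 82.0
50 39 [0.425 0.169 0.586] 81.0
51 42 [0.424 0.171 0.585] 79.0
52 46 [0.424 0.172 0.584] 77.0
53 51 [0.424 0.172 0.583] 77.0
54 54 [0.427 0.172 0.582] 75.0
55 65 [0.429 0.17  0.581] 76.0
56 64 [0.431 0.17  0.58 ] 76.0
57 63 [0.433 0.17  0.579] 77.0
58 66 [0.435 0.17  0.578] 78.0
59 66 [0.437 0.171 0.578] 80.0
60 66 [0.439 0.171 0.577] 81.0
61 65 [0.4
[... 188 characters left out ...]
 0.174 0.575] 92.0
68 60 [0.459 0.174 0.574] 91.0
69 59 [0.46  0.175 0.574] 90.0
70 57 [0.461 0.176 0.574] 90.0
71 55 [0.462 0.177 0.573] 90.0
72 54 [0.462 0.179 0.573] 88.0
73 52 [0.463 0.18  0.572] 88.0
74 50 [0.464 0.181 0.572] 86.0
75 47 [0.465 0.181 0.571] 85.0
76 46 [0.467 0.181 0.57 ] 82.0
77 43 [0.468 0.182 0.569] 81.0
78 41 [0.469 0.182 0.568] 79.0
79 42 [0.47  0.182 0.567] 76.0
80 41 [0.471 0.183 0.567] 76.0
81 40 [0.473 0.182 0.566] 73.0
82 39 [0.474 0.183 0.565] 72.0
83 36 [0.475 0.183 0.564] 71.0
84 34 [0.475 0.183 0.563] 69.0
85 34 [0.475 0.185 0.562] 68.0
86 32 [0.476 0.186 0.561] 67.0
87 32 [0.477 0.186 0.56 ] 65.0
88 26 [0.477 0.187 0.56 ] 64.0
89 28 [0.478 0.187 0.558] 63.0
```

```bash
python3 -c "
from h import *
for z in(.131,.15,.166,.18):print(z,((proj('scene',[.4467,.1741,z])[0]-[230,170])*3.5).round(0))
p,d=get_image('scene');P=depthpts('scene',d)
for v in range(236,262,2):print(v,[(P[v,u]*1000).round(0).tolist() for u in (352,356,360)],p[v,356])
"
```

```text
0.131 [438. 224.]
0.15 [445. 209.]
0.166 [450. 196.]
0.18 [455. 184.]
236 [[532.0, 222.0, 277.0], [528.0, 227.0, 281.0], [521.0, 230.0, 279.0]] [61 61 62]
238 [[531.0, 222.0, 270.0], [530.0, 229.0, 279.0], [525.0, 233.0, 281.0]] [38 37 40]
240 [[529.0, 223.0, 262.0], [530.0, 230.0, 274.0], [525.0, 235.0, 277.0]] [29 29 30]
242 [[523.0, 221.0, 244.0], [527.0, 231.0, 264.0], [524.0, 236.0, 269.0]] [32 31 31]
244 [[522.0, 222.0, 236.0], [520.0, 229.0, 246.0], [519.0, 235.0, 255.0]] [30 30 29]
246 [[448.0, 179.0, 83.0], [521.0, 230.0, 242.0], [398.0, 171.0, 18.0]] [47 45 44]
248 [[412.0, 161.0, 4.0], [403.0, 166.0, 4.0], [399.0, 173.0, 13.0]] [114 109 104]
250 [[417.0, 166.0, 6.0], [407.0, 170.0, 5.0], [398.0, 175.0, 4.0]] [115 110 106]
252 [[424.0, 172.0, 15.0], [411.0, 175.0, 5.0], [402.0, 180.0, 4.0]] [118 112 108]
254 [[428.0, 177.0, 16.0], [413.0, 179.0, 3.0], [405.0, 184.0, 4.0]] [117 111 107]
256 [[432.0, 181.0, 16.0], [417.0, 183.0, 3.0], [409.0, 188.0, 4.0]] [195 186 177]
258 [[480.0, 211.0, 111.0], [421.0, 187.0, 4.0], [412.0, 192.0, 4.0]] [232 225 219]
260 [[484.0, 215.0, 113.0], [423.0, 191.0, 1.0], [418.0, 198.0, 8.0]] [204 193 184]
```

The wrist depth reads the table, bar and ear correctly (0.0007, 0.113 and 0.0455), so the pose is right. It puts the fingertips at z≈0.167 with the TCP at 0.1505, so they are about 17 mm behind the reported TCP instead of 19 mm ahead. The fingers closed just above the rod top. I'll reopen and check whether that offset depends on the opening.

>>> jog_arm([
  [0, 0, 0, 0, -0.1, 0, 5],
  [0, 0, 0, 0, 0, 0, 5],
  [0, 0, 0, 0, 0, 0, 5],
  [0, 0, 0, 0, 0, 0, 5],
  [0, 0, 0, 0, 0, 0, 5],
])

```text
time: 5.2
position: [0.447, 0.1731, 0.1505]
tool_rot: [-0.227, 1.559, 0.227]
ft_force: [0.7, 0.2, 0.2]
grip_width: 0.488
```

```bash
cat >> h.py <<'E'
def wdepth(d,s):
    c=camera_info('wrist');K=c['intrinsics'];v,u=np.mgrid[:d.shape[0],:d.shape[1]]
    o,r=wray(np.c_[u.ravel(),v.ravel()],s);rr=np.hypot(u-K[0,2],v-K[1,2]).ravel()/K[0,0]
    return (o+r*(d.ravel()/np.cos(rr))[:,None]).reshape(d.shape+(3,))
E
python3 -c "
from h import *
go([.447,.172,.11])
s=get_state();p,d=get_image('wrist');cv2.imwrite('pics/w4.png',p[...,::-1]);P=wdepth(d,s)
for u in range(196,325,6):
  print(u,[ (P[v,u]*1000).round(0).astype(int).tolist() for v in (226,232,238,246)],p[238,u])
b=P[(P[...,2]>.158)&(abs(P[...,0]-.447)<.012)&(abs(P[...,1]-.172)<.015)];print('rod top',len(b),b[:,2].max() if len(b) else 0,b.mean(0) if len(b) else 0)
"
```

```text
t 5.2 pos [0.447  0.1731 0.1505] shift cm [ 4.05 -0.11 -0.04] turn deg [-0.    0.01 -0.  ] q [-0.92 -0.02  0.49  1.95  0.01  1.21 -0.14] F [0.7 0.2 0.2] w 4.25
196 [[393, 98, 2], [395, 90, 1], [397, 82, 1], [399, 70, 0]] [240 145  69]
202 [[400, 100, 1], [402, 92, 1], [404, 84, 1], [416, 177, 191]] [235 138  64]
208 [[410, 123, 47], [416, 177, 171], [418, 177, 179], [419, 178, 191]] [20 17 18]
214 [[415, 114, 23], [417, 108, 25], [421, 176, 175], [422, 177, 187]] [21 22 21]
220 [[421, 108, 5], [423, 100, 5], [424, 176, 173], [426, 172, 175]] [30 30 30]
226 [[428, 110, 5], [430, 103, 6], [432, 101, 17], [434, 102, 38]] [126 117 113]
232 [[435, 113, 6], [437, 105, 5], [439, 104, 18], [440, 103, 38]] [144 133 125]
238 [[442, 114, 5], [444, 107, 6], [445, 105, 18], [447, 106, 38]] [148 135 129]
244 [[449, 117, 5], [451, 109, 6], [452, 107, 18], [440, 172, 166]] [138 127 124]
250 [[442, 178, 148], [442, 178, 157], [442, 178, 165], [444, 172, 164]] [131 120 118]
256 [[445, 180, 150], [445, 180, 159], [446, 179, 165], [447, 173, 165]] [132 120 119]
262 [[449, 180, 147], [449, 180, 157], [44
[... 232 characters left out ...]
493, 121, 5], [492, 120, 19], [491, 119, 38]] [145 132 125]
286 [[497, 131, 6], [500, 123, 5], [499, 121, 18], [497, 120, 38]] [147 137 130]
292 [[504, 133, 4], [507, 125, 5], [466, 187, 169], [466, 184, 175]] [67 64 60]
298 [[511, 135, 5], [514, 127, 5], [467, 191, 176], [466, 190, 187]] [19 15 18]
304 [[518, 137, 5], [471, 193, 170], [470, 193, 179], [469, 192, 188]] [ 9 13 16]
310 [[491, 177, 113], [493, 172, 112], [495, 167, 112], [471, 193, 190]] [10 10 11]
316 [[496, 178, 112], [498, 174, 114], [500, 169, 113], [503, 161, 112]] [19 21 22]
322 [[501, 180, 113], [503, 175, 113], [505, 169, 112], [536, 132, 39]] [46 40 39]
rod top 581 0.16695600706498456 [0.44748301 0.17385947 0.16432417]
```

View pics/w4.png

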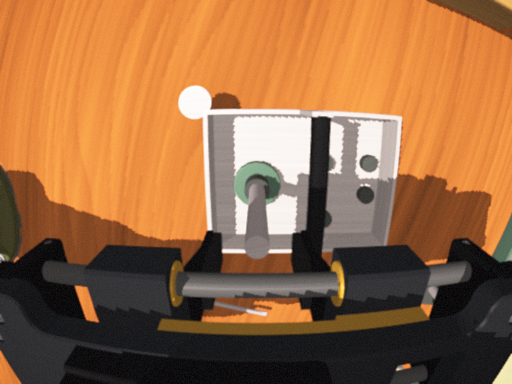

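Confirmed: the rod still stands with its top at (0.4475, 0.174, 0.1645), and the fingertips are at z≈0.168 regardless of opening. From here on I'll use tip = TCP − 17 mm along the tool and grasp point = TCP − 36 mm. Going down 4 cm puts the tips at about 0.127, which clears the bar at 0.112.

>>> jog_arm([
  [0, 0, 0, 1, 0, 0, 5],
  [0, 0, 0, 1, 0, 0, 5],
  [0, 0, 0, 1, 0, 0, 5],
  [0, 0, 0, 0.8, 0, 0, 5],
  [0, 0, 0, 0, 0, 0, 5],
])

```text
time: 5.88
position: [0.4465, 0.1728, 0.1116]
tool_rot: [-0.228, 1.56, 0.227]
ft_force: [1.2, 0.1, 0.7]
grip_width: 0.574
```

>>> jog_arm([
  [0, 0, 0, 0, 0, 0, 3],
  [0, 0, 0, 0, 0, 0, 2],
  [0, 0, 0, 0, 0, 0, 0.5],
  [0, 0, 0, 0, 0, 0, 0.5],
  [0, 0, 0, 0, 0, 0, 0.5],
  [0, 0, 0, 0, 0, 0, 0.5],
], squeeze=40)

```text
time: 6.62
position: [0.4472, 0.1732, 0.1126]
tool_rot: [-0.227, 1.558, 0.228]
ft_force: [0.3, 1.2, 1.0]
grip_width: 0.174
```

The opening of 1.5 cm matches the rod, so it is gripped. I'll lift straight up.

>>> jog_arm([
  [0, 0, 0, -0.5, 0, 0, 0.5],
  [0, 0, 0, -1.5, 0, 0, 0.5],
  [0, 0, 0, -2, 0, 0, 0.5],
  [0, 0, 0, -2, 0, 0, 0.5],
  [0, 0, 0, -2, 0, 0, 0.5],
  [0, 0, 0, -2, 0, 0, 0.5],
  [0, 0, 0, -2, 0, 0, 0.5],
  [0, 0, 0, -1.5, 0, 0, 0.5],
  [0, 0, 0, 0, 0, 0, 0.5],
])

```text
time: 7.75
position: [0.4477, 0.1734, 0.2488]
tool_rot: [-0.226, 1.556, 0.228]
ft_force: [-0.6, 0.5, -3.4]
grip_width: 0.17
```

```bash
python3 -c "
from h import *
go([.4966,-.22,.246])
p,d=get_image('wrist');cv2.imwrite('pics/w5.png',p[...,::-1])"
```

```text
t 7.75 pos [0.4477 0.1734 0.2488] shift cm [  0.23 -39.1   -6.55] turn deg [-0.    0.14 -0.05] q [-0.93 -0.09  0.48  1.81  0.04  1.41 -0.17] F [-0.6  0.5 -3.4] w 1.48
```

View pics/w5.png

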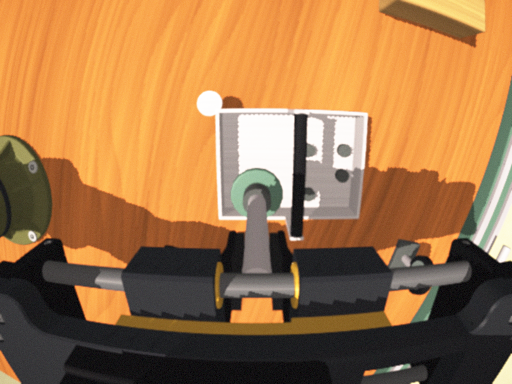

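The post hangs upright with its foot at (256,192), clear of the tray, and the wrist reads 3.4 N, as expected. I'll carry it to the plate.

>>> jog_arm([
  [0, 0, 0, 0, -1.5, -0.3, 0.5],
  [0, 0, 0, 0, -3, -0.5, 0.5],
  [0, 0, 0, 0, -3, -0.5, 0.5],
  [0, 0, 0, 0, -3, -0.5, 0.5],
  [0, 0, 0, 0, -3, -0.5, 0.5],
  [0, 0, 0, 0, -3, -0.5, 0.5],
  [0, 0, 0, 0, -3, -0.5, 0.5],
  [0, 0, 0, 0, -3, -0.5, 0.5],
  [0, 0, 0, 0, -3, -0.5, 0.5],
  [0, 0, 0, 0, -3, -0.5, 0.5],
])

```text
time: 9.05
position: [0.4814, -0.116, 0.2467]
tool_rot: [-0.226, 1.56, 0.227]
ft_force: [-0.4, -0.1, -3.8]
grip_width: 0.172
```

>>> jog_arm([
  [0, 0, 0, 0, -3, -0.5, 0.5],
  [0, 0, 0, 0, -3, -0.5, 0.5],
  [0, 0, 0, 0, -2.5, -0.5, 0.5],
  [0, 0, 0, 0, -1.5, -0.3, 0.5],
  [0, 0, 0, 0, 0, 0, 0.5],
  [0, 0, 0, 0, 0, 0, 0.5],
])

```text
time: 9.8
position: [0.4933, -0.2141, 0.247]
tool_rot: [-0.227, 1.56, 0.228]
ft_force: [0.3, 0.4, -3.6]
grip_width: 0.171
```

```bash
python3 -c "
from h import *
go([.4966,-.22,.246])
s=get_state();p,d=get_image('wrist');cv2.imwrite('pics/w6.png',p[...,::-1]);P=wdepth(d,s)
m=(p[...,1].astype(int)>p[...,0]+8)&(P[...,2]<.016)&(P[...,2]>.003)&(np.hypot(P[...,0]-.5,P[...,1]+.22)<.12)
k,l,st,ce=cv2.connectedComponentsWithStats(m.astype(np.uint8));i=1+st[1:,4].argmax();print('plate',st[i],cv2.minAreaRect(np.float32(P[l==i][:,:2]*1000)))
m=(p[...,1].astype(int)>p[...,0]+8)&(P[...,2]>.08)&(np.hypot(P[...,0]-.5,P[...,1]+.22)<.08)
print('foot',cv2.minAreaRect(np.float32(P[m][:,:2]*1000)),np.median(P[m][:,2]))
"
```

```text
t 9.8 pos [ 0.4933 -0.2141  0.247 ] shift cm [ 0.09 -0.66  0.15] turn deg [ 0.01 -0.04 -0.07] q [-0.57  0.07  0.99  1.69 -0.06  1.41  0.72] F [ 0.3  0.4 -3.6] w 1.49
plate [ 215  126   87   86 3637] ((496.6943664550781, -220.31021118164062), (108.34445190429688, 107.83201599121094), 4.534463405609131)
foot ((499.5434265136719, -202.90713500976562), (142.43695068359375, 62.48807144165039), 14.319857597351074) 0.15122392774542856
```

View pics/w6.png

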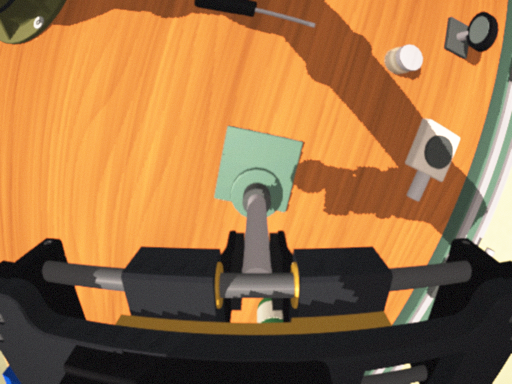

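The wrist view puts the plate at (0.4967, -0.2203), which agrees with both other cameras. Contact should come at TCP z≈0.1166.

>>> jog_arm([
  [0, 0, 0, 1, -0.6, 0.2, 0.5],
  [0, 0, 0, 2, 0, 0, 0.5],
  [0, 0, 0, 2.5, 0, 0, 0.5],
  [0, 0, 0, 2.5, 0, 0, 0.5],
  [0, 0, 0, 2.3, 0, 0, 0.5],
  [0, 0, 0, 1.5, 0, 0, 0.5],
  [0, 0, 0, 0.5, 0, 0, 0.5],
  [0, 0, 0, 0, 0, 0, 0.5],
])

```text
time: 10.85
position: [0.4976, -0.22, 0.1246]
tool_rot: [-0.228, 1.559, 0.227]
ft_force: [0.8, 0.6, -3.8]
grip_width: 0.168
```

```bash
python3 -c "
from h import *
go([.4966,-.22,.1166])
"
```

```text
t 10.85 pos [ 0.4976 -0.22    0.1246] shift cm [ 0.8   0.03 -0.1 ] turn deg [0.   0.01 0.01] q [-0.5   0.22  0.98  1.85 -0.2   1.18  0.83] F [ 0.8  0.6 -3.8] w 1.46
```

>>> jog_arm([
  [0, 0, 0, 0.3, 0, 0, 0.5],
  [0, 0, 0, 0.3, 0, 0, 0.5],
  [0, 0, 0, 0.1, 0, 0, 0.5],
  [0, 0, 0, 0, 0, 0, 0.5],
])

```text
time: 11.35
position: [0.4974, -0.2198, 0.1175]
tool_rot: [-0.227, 1.559, 0.227]
ft_force: [0.7, 0.8, -3.9]
grip_width: 0.17
```

>>> jog_arm([
  [0, 0, 0, 0.1, 0, 0, 0.5],
  [0, 0, 0, 0, 0, 0, 0.5],
])

```text
time: 11.6
position: [0.4976, -0.2199, 0.1167]
tool_rot: [-0.227, 1.558, 0.227]
ft_force: [0.2, -0.1, -1.4]
grip_width: 0.17
```

Contact has begun: the load dropped from 3.9 to 1.4 N. A touch more, then release.

>>> jog_arm([
  [0, 0, 0, 0.1, 0, 0, 0.5],
  [0, 0, 0, 0, 0, 0, 0.5],
])

```text
time: 11.85
position: [0.4981, -0.2202, 0.1167]
tool_rot: [-0.227, 1.557, 0.227]
ft_force: [-1.7, 1.2, 5.1]
grip_width: 0.17
```

>>> jog_arm([
  [0, 0, 0, 0, 0, 0, 2],
  [0, 0, 0, 0, 0, 0, 3],
  [0, 0, 0, 0, 0, 0, 4],
  [0, 0, 0, 0, 0, 0, 5],
  [0, 0, 0, 0, 0, 0, 5],
  [0, 0, 0, 0, 0, 0, 5],
], squeeze=10)

```text
time: 12.6
position: [0.4974, -0.2199, 0.1154]
tool_rot: [-0.227, 1.559, 0.227]
ft_force: [-0.5, 0.1, -0.5]
grip_width: 0.567
```

>>> jog_arm([
  [0, 0, 0, -1, 0, 0, 5],
  [0, 0, 0, -2, 0, 0, 5],
  [0, 0, 0, -3, 0, 0, 5],
  [0, 0, 0, -3, 0, 0, 5],
  [0, 0, 0, -3, 0, 0, 5],
  [0, 0, 0, -1, 0, 0, 5],
])

```text
time: 13.35
position: [0.4985, -0.2207, 0.2484]
tool_rot: [-0.228, 1.554, 0.226]
ft_force: [-0.6, -0.4, 0.4]
grip_width: 0.574
```

```bash
python3 -c "
from h import *
go([.4925,.193,.246])
s=get_state();p,d=get_image('wrist');cv2.imwrite('pics/w7.png',p[...,::-1]);P=wdepth(d,s)
m=(P[...,2]>.155)&(P[...,2]<.175)&(np.hypot(P[...,0]-.497,P[...,1]+.22)<.04);print('rodtop',m.sum(),P[m].mean(0))
print('rod low',[P[v,257].round(3).tolist() for v in range(170,240,8)])
"
```

```text
t 13.35 pos [ 0.4985 -0.2207  0.2484] shift cm [ 0.22 39.82 11.23] turn deg [-0.01  0.24  0.09] q [-0.56  0.09  1.    1.68 -0.08  1.41  0.74] F [-0.6 -0.4  0.4] w 5.0
rodtop 289 [ 0.49766852 -0.21887176  0.16738177]
rod low [[0.498, -0.212, 0.083], [0.498, -0.212, 0.121], [0.497, -0.212, 0.154], [0.498, -0.215, 0.169], [0.5, -0.223, 0.169], [0.521, -0.289, 0.001], [0.525, -0.302, 0.001], [0.529, -0.315, 0.001], [0.533, -0.328, 0.002]]
```

View pics/w7.png

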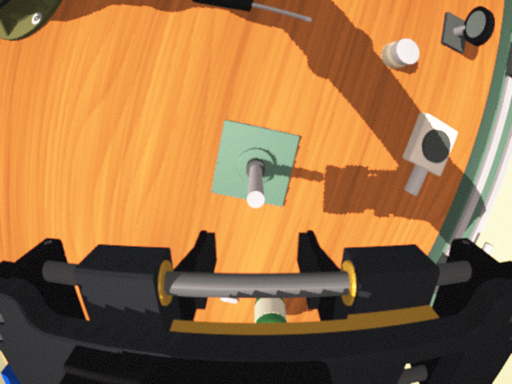

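The post stands vertical: top at (0.4977, -0.219, 0.168), rod front at the same y along its height, foot inside the plate at about (255,165) px. Now back over the tray.

>>> jog_arm([
  [0, 0, 0, 0, 4, 1.1, 6],
  [0, 0, 0, 0, 4, 1.1, 6],
  [0, 0, 0, 0, 4, 1.1, 6],
  [0, 0, 0, 0, 4, 1.1, 6],
  [0, 0, 0, 0, 4, 1.1, 6],
  [0, 0, 0, 0, 4, 1.1, 6],
  [0, 0, 0, 0, 4, 1.1, 6],
  [0, 0, 0, 0, 4, 1.1, 6],
  [0, 0, 0, 0, 4, 1.1, 6],
  [0, 0, 0, 0, 3, 0.8, 6],
])

```text
time: 14.65
position: [0.4876, 0.1862, 0.2444]
tool_rot: [-0.229, 1.56, 0.228]
ft_force: [-0.7, -0.5, 0.1]
grip_width: 0.688
```

>>> jog_arm([
  [0, 0, 0, 0, 0.8, 0.5, 6],
  [0, 0, 0, 0, 0, 0, 6],
  [0, 0, 0, 0, 0, 0, 6],
])

```text
time: 15.02
position: [0.4914, 0.1915, 0.2454]
tool_rot: [-0.226, 1.559, 0.225]
ft_force: [-0.1, 0.0, -1.0]
grip_width: 0.688
```

```bash
python3 -c "
from h import *
go([.4925,.193,.2])
s=get_state();p,d=get_image('wrist');cv2.imwrite('pics/w8.png',p[...,::-1]);P=wdepth(d,s)
m=(P[...,2]>.106)&(P[...,2]<.118)&(np.hypot(P[...,0]-.49,P[...,1]-.19)<.12)&(p.max(-1)<70)
k,l,st,ce=cv2.connectedComponentsWithStats(m.astype(np.uint8));i=1+st[1:,4].argmax();print('bar',st[i],cv2.minAreaRect(np.float32(P[l==i][:,:2]*1000)))
"
```

```text
t 15.03 pos [0.4914 0.1915 0.2454] shift cm [4.54 0.11 0.14] turn deg [-0.15 -0.01  0.03] q [-0.99  0.03  0.59  1.71 -0.02  1.4  -0.11] F [-0.1  0.  -1. ] w 5.98
bar [ 252  118   12  125 1357] ((493.005126953125, 193.00509643554688), (12.841052055358887, 141.53469848632812), 16.27608299255371)
```

View pics/w8.png

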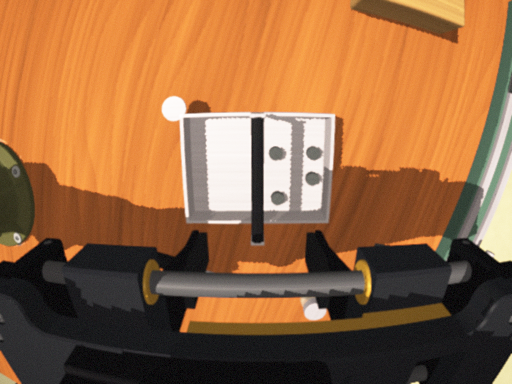

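The wrist view shows the bar at (0.493, 0.193), yaw 16.3°, centred between the fingers, with all four spacers in the far half of the tray. I'll descend so the grasp point is at bar height, TCP about 0.069.

>>> jog_arm([
  [0, 0, 0, 2, 0.1, 0.1, 6],
  [0, 0, 0, 2.5, 0, 0.1, 6],
  [0, 0, 0, 2.5, 0, 0, 6],
  [0, 0, 0, 2.5, 0, 0, 6],
  [0, 0, 0, 2.5, 0, 0, 6],
  [0, 0, 0, 2.5, 0, 0, 6],
  [0, 0, 0, 1.6, 0, 0, 6],
  [0, 0, 0, 1, 0, 0, 6],
  [0, 0, 0, 0.4, 0, 0, 6],
  [0, 0, 0, 0, 0, 0, 6],
])

```text
time: 16.32
position: [0.493, 0.1951, 0.0708]
tool_rot: [-0.227, 1.558, 0.228]
ft_force: [-0.3, -0.2, 0.3]
grip_width: 0.691
```

```bash
python3 -c "
from h import *
go([.493,.193,.069])"
```

```text
t 16.32 pos [0.493  0.1951 0.0708] shift cm [ 0.18 -0.21 -0.06] turn deg [-0.01  0.04 -0.01] q [-0.95  0.19  0.58  1.93 -0.12  1.05 -0.03] F [-0.3 -0.2  0.3] w 6.01
```

>>> jog_arm([
  [0, 0, 0, 0.2, -0.2, 0, 4],
  [0, 0, 0, 0, 0, 0, 3],
  [0, 0, 0, 0, 0, 0, 2],
  [0, 0, 0, 0, 0, 0, 0.3],
  [0, 0, 0, 0, 0, 0, 0.3],
  [0, 0, 0, 0, 0, 0, 0.3],
  [0, 0, 0, 0, 0, 0, 0.3],
], squeeze=60)

```text
time: 17.2
position: [0.4927, 0.193, 0.0684]
tool_rot: [-0.227, 1.56, 0.227]
ft_force: [-1.9, -0.3, 2.3]
grip_width: 0.151
```

The opening of 1.3 cm matches the 14 mm bar. Lifting 20 cm.

>>> jog_arm([
  [0, 0, 0, -0.5, 0, 0, 0.3],
  [0, 0, 0, -1.5, 0, 0, 0.3],
  [0, 0, 0, -2.5, 0, 0, 0.3],
  [0, 0, 0, -2.5, 0, 0, 0.3],
  [0, 0, 0, -2.5, 0, 0, 0.3],
  [0, 0, 0, -2.5, 0, 0, 0.3],
  [0, 0, 0, -2.5, 0, 0, 0.3],
  [0, 0, 0, -2.5, 0, 0, 0.3],
  [0, 0, 0, -2, 0, 0, 0.3],
  [0, 0, 0, -1, 0, 0, 0.3],
])

```text
time: 18.45
position: [0.4938, 0.1931, 0.2701]
tool_rot: [-0.226, 1.557, 0.228]
ft_force: [-0.4, -0.1, -6.0]
grip_width: 0.156
```

```bash
python3 -c "
from h import *
go([.493,.193,.27])
s=get_state();p,d=get_image('wrist');cv2.imwrite('pics/w9.png',p[...,::-1])"
```

```text
t 18.45 pos [0.4938 0.1931 0.2701] shift cm [ 0.01  0.01 -0.08] turn deg [-0.02  0.13 -0.04] q [-0.99  0.03  0.59  1.67 -0.02  1.45 -0.11] F [-0.4 -0.1 -6. ] w 1.36
```

View pics/w9.png

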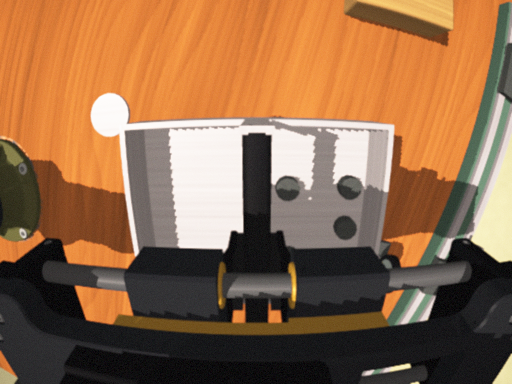

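The tray is lifted level (bar straight in view, ear at (110,114), load 6 N). Since tool y = tray y and tool z = tray x, I'll tilt with equal negative turns about tool y and z.

>>> jog_arm([
  [0, -2, -2, 0, 0, 0, 0.3],
  [0, -3, -3, 0, 0, 0, 0.3],
  [0, -3, -3, 0, 0, 0, 0.3],
  [0, -3, -3, 0, 0, 0, 0.3],
  [0, -3, -3, 0, 0, 0, 0.3],
  [0, -3, -3, 0, 0, 0, 0.3],
  [0, -3, -3, 0, 0, 0, 0.3],
  [0, -2, -2, 0, 0, 0, 0.3],
])

```text
time: 19.5
position: [0.4918, 0.1934, 0.267]
tool_rot: [-0.45, 1.11, -0.031]
ft_force: [1.0, 0.2, -4.2]
grip_width: 0.149
```

```bash
cat >> h.py <<'E'
def tilt():
    s=get_state();M=R.from_rotvec(s["tool_rot"]).as_matrix();X,Y,Z=M[:,2],M[:,1],-M[:,0]
    h=s["position"]-M[:,0]*.036
    c=h-Z*.101-X*.096+Y*.071
    print("t",round(s["time"],2),"tilt",np.arccos(Z[2]).round(3),"x ang",np.arccos(X[2]).round(3),"y ang",np.arccos(Y[2]).round(3),"grasp",h.round(3),"corner est",c.round(3),"q",s["joint_positions"].round(2),"F",s["ft_force"].round(1),"w",(s["grip_width"]*8.7).round(2))
E
python3 -c "
from h import *
tilt()
for n in('wrist','scene'):
  p,d=get_image(n);cv2.imwrite(f'pics/{n}10.png',p[...,::-1])"
```

```text
Traceback (most recent call last):
  File "h.py", line 40, in tilt
    print("t",round(s["time"],2),"tilt",np.arccos(Z[2]).round(3),"x ang",np.arccos(X[2]).round(3),"y ang",np.arccos(Y[2]).round(3),"grasp",h.round(3),"corner est",c.round(3),"q",s["joint_positions"].round(2),"F",s["ft_force"].round(1),"w",(s["grip_width"]*8.7).round(2))
                                                                                                                                                                                                                                               ^^^^^^^^^^^^^^^^^^^^^^^^^^^
AttributeError: 'float' object has no attribute 'round'
```

```bash
sed -i 's/(s\["grip_width"\]\*8.7).round(2)/round(float(s["grip_width"])*8.7,2)/' h.py
python3 -c "
from h import *
tilt()
for n in('wrist','scene'):
  p,d=get_image(n);cv2.imwrite(f'pics/{n}10.png',p[...,::-1])"
```

```text
t 19.5 tilt 0.542 x ang 1.198 y ang 1.945 grasp [0.475 0.202 0.298] corner est [0.424 0.21  0.15 ] q [-1.13 -0.18  0.3   1.96  0.61  1.27 -0.71] F [ 1.   0.2 -4.2] w 1.29
```

View pics/wrist10.png

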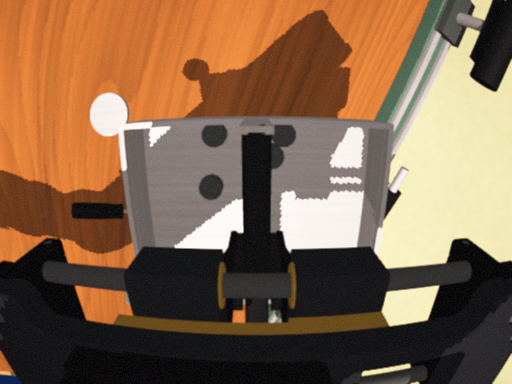

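View pics/scene10.png

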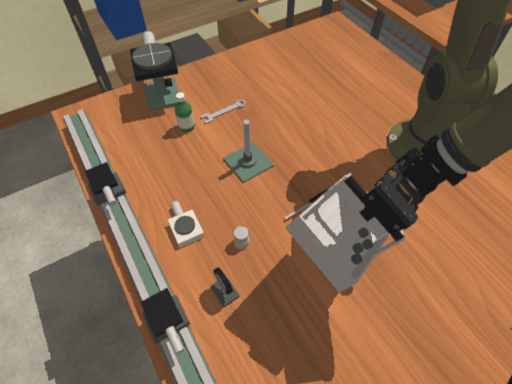

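At tilt 0.54 rad the spacers are sliding: discs at (213,135), (211,187), (277,155) and (285,135), moving toward the eared corner. The post is upright on the plate. I'll hold and let them slide.

>>> jog_arm([
  [0, 0, 0, 0, 0, 0, 0.3],
  [0, 0, 0, 0, 0, 0, 0.3],
  [0, 0, 0, 0, 0, 0, 0.3],
  [0, 0, 0, 0, 0, 0, 0.3],
  [0, 0, 0, 0, 0, 0, 0.3],
  [0, 0, 0, 0, 0, 0, 0.3],
])

```text
time: 20.35
position: [0.4932, 0.1931, 0.2685]
tool_rot: [-0.45, 1.109, -0.032]
ft_force: [0.5, -0.3, -4.8]
grip_width: 0.152
```

```bash
cat >> h.py <<'E'
def look(name):
    s=get_state();p,d=get_image('wrist');cv2.imwrite(f'pics/{name}.png',p[...,::-1]);P=wdepth(d,s)
    M=R.from_rotvec(s["tool_rot"]).as_matrix();h=s["position"]-M[:,0]*.036
    L=(P-h)@np.c_[M[:,2],M[:,1],-M[:,0]]+[0,0,.105]   # tray coords
    m=(L[...,2]>.012)&(L[...,2]<.022)&(abs(L[...,0])<.093)&(abs(L[...,1])<.068)&(p.max(-1)<100)
    k,l,st,ce=cv2.connectedComponentsWithStats(m.astype(np.uint8))
    for i in range(1,k):
        if st[i,4]>40:
            q=L[l==i].mean(0);print(st[i,4],ce[i].round(0),q.round(3),"dist corner",np.linalg.norm(q[:2]-[-.096,.071]).round(3))
E
python3 -c "
from h import *
tilt();look('w11')"
```

```text
t 20.35 tilt 0.543 x ang 1.197 y ang 1.945 grasp [0.477 0.202 0.299] corner est [0.425 0.21  0.152] q [-1.13 -0.18  0.3   1.96  0.61  1.27 -0.71] F [ 0.5 -0.3 -4.8] w 1.32
1357 [194. 137.] [-0.048  0.061  0.018] dist corner 0.049
```

View pics/w11.png

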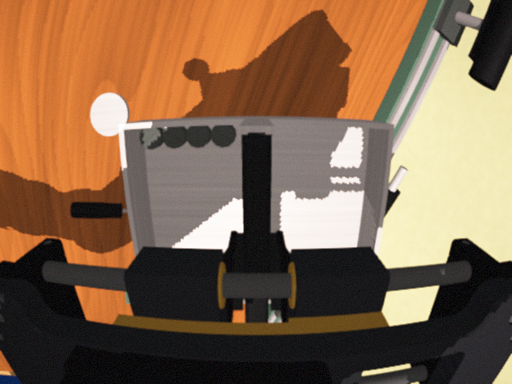

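All four spacers lie in a row along the +y wall from the eared corner, at u = 151, 176, 199 and 224. In theory the last is 71 mm from the corner, against a limit of 80. I'll measure each one against the actual wall faces.

```bash
python3 -c "
from h import *
s=get_state();p,d=get_image('wrist');P=wdepth(d,s)
M=R.from_rotvec(s['tool_rot']).as_matrix();h=s['position']-M[:,0]*.036
L=(P-h)@np.c_[M[:,2],M[:,1],-M[:,0]]+[0,0,.105]
m=(L[...,2]>.013)&(L[...,2]<.022)&(L[...,1]>.03)&(p.max(-1)<100)&(L[...,0]>-.1)&(L[...,0]<0)
vs,us=np.nonzero(m);print('disc x extent',np.percentile(L[m][:,0],[0,1,99,100]).round(4),'y',np.percentile(L[m][:,1],[1,99]).round(4))
for v in (150,165,180,200):print('row',v,[(u,*(L[v,u]*1000).round(0)) for u in range(122,156,4)])
for u in (165,190,300):print('col',u,[(v,*(L[v,u]*1000).round(0)) for v in range(116,150,4)])
cv2.imwrite('pics/w12z.png',cv2.resize(p[100:170,110:260,::-1],None,fx=5,fy=5,interpolation=cv2.INTER_CUBIC))
"
```

```text
disc x extent [-0.0959 -0.0952 -0.0172 -0.016 ] y [0.0529 0.0694]
row 150 [(122, np.float64(-97.0), np.float64(56.0), np.float64(49.0)), (126, np.float64(-96.0), np.float64(56.0), np.float64(44.0)), (130, np.float64(-95.0), np.float64(55.0), np.float64(38.0)), (134, np.float64(-95.0), np.float64(54.0), np.float64(31.0)), (138, np.float64(-95.0), np.float64(52.0), np.float64(22.0)), (142, np.float64(-95.0), np.float64(51.0), np.float64(12.0)), (146, np.float64(-93.0), np.float64(50.0), np.float64(8.0)), (150, np.float64(-91.0), np.float64(49.0), np.float64(6.0)), (154, np.float64(-87.0), np.float64(49.0), np.float64(6.0))]
row 165 [(122, np.float64(-99.0), np.float64(45.0), np.float64(47.0)), (126, np.float64(-96.0), np.float64(45.0), np.float64(47.0)), (130, np.float64(-96.0), np.float64(43.0), np.float64(39.0)), (134, np.float64(-95.0), np.float64(42.0), np.float64(33.0)), (138, np.float64(-96.0), np.float64(40.0), np.float64(23.0)), (142, np.float64(-96.0), np.float64(38.0), np.float64(15.0)), (146, np.float64(-96.0), np.float64(36.0), np.float64(5.0)), (150, np.float64(-91.0), np.
[... 2218 characters left out ...]
.0), np.float64(18.0)), (144, np.float64(-52.0), np.float64(55.0), np.float64(18.0)), (148, np.float64(-54.0), np.float64(50.0), np.float64(7.0))]
col 300 [(116, np.float64(73.0), np.float64(68.0), np.float64(-246.0)), (120, np.float64(30.0), np.float64(75.0), np.float64(48.0)), (124, np.float64(31.0), np.float64(72.0), np.float64(47.0)), (128, np.float64(37.0), np.float64(67.0), np.float64(6.0)), (132, np.float64(37.0), np.float64(63.0), np.float64(7.0)), (136, np.float64(37.0), np.float64(60.0), np.float64(6.0)), (140, np.float64(37.0), np.float64(57.0), np.float64(6.0)), (144, np.float64(37.0), np.float64(53.0), np.float64(4.0)), (148, np.float64(37.0), np.float64(50.0), np.float64(7.0))]
```

View pics/w12z.png

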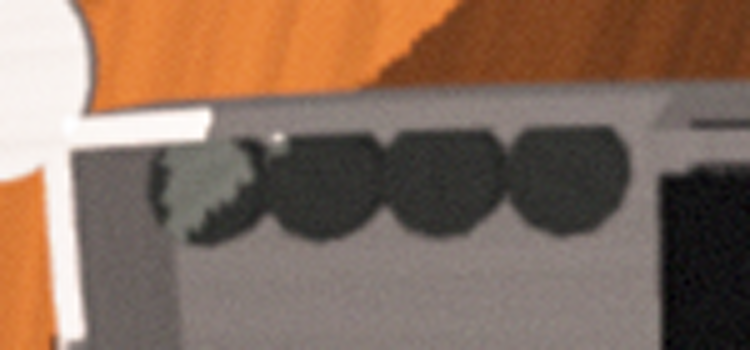

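The tray walls sit where they should (x −95.5, rim 47 mm). The disc row runs from x = −96 to −16 mm, so the farthest centre is about 71 mm from the corner. One last check that everything is still, then I'll hand in.

```bash
python3 -c "
from h import *
tilt()
a,_=get_image('wrist');b,dd=get_image('top');tilt();c,_=get_image('wrist')
print('moved px',(abs(a.astype(int)-c).max(-1)[118:160,125:245]>60).sum())
P=depthpts('top',dd);m=(P[...,2]>.1)&(np.hypot(P[...,0]-.497,P[...,1]+.22)<.05);print('post',P[m].mean(0).round(3),P[m][:,2].max().round(3))
cv2.imwrite('pics/t13.png',b[...,::-1])"
```

```text
t 20.45 tilt 0.543 x ang 1.197 y ang 1.945 grasp [0.477 0.202 0.299] corner est [0.425 0.21  0.152] q [-1.13 -0.18  0.3   1.96  0.61  1.27 -0.71] F [ 0.2 -0.3 -4.8] w 1.34
t 20.55 tilt 0.543 x ang 1.197 y ang 1.945 grasp [0.477 0.202 0.299] corner est [0.425 0.21  0.152] q [-1.13 -0.18  0.3   1.96  0.61  1.27 -0.71] F [ 0.3  0.4 -4.7] w 1.33
moved px 0
post [ 0.498 -0.219  0.151] 0.171
```

View pics/t13.png

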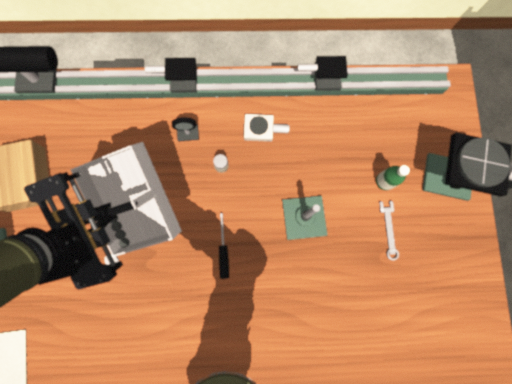

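The top view shows the post on the plate at (306,212), the bystanders at their original pixels, and the tray held in the air at (130,200), clear of everything. Handing in.

```bash
python3 -c "
from bench import *
print(close_job())"
```

```text
the job is handed in; nothing more can be done
None
```

I stood the post on the base plate and let go of it. Then I lifted the tray by its bar, tilted it toward the eared corner until all four spacers had slid there, and handed the job in at about 20.6 s. No verdict was reported.

**Last checks:**
- **Post:** it is upright, about 1–2 mm from the plate centre, and nothing touches it.
- **Tray:** it is held still at 0.54 rad. Its x axis is at 1.20 rad and its y axis at 1.95 rad from vertical. I estimate the eared corner is 0.15 m up.
- **Spacers:** they lie at rest in a row along the +y wall from the corner. The farthest is about 71 mm away, against the 80 mm limit.
- **Bystanders:** all are where they were in the first top picture.

**What disagreed:** the fingertips turned out to be about 17 mm behind the reported TCP, not 19 mm ahead of it as described. Because of that, my first attempt to grip the post closed just above the rod without touching it. I measured the offset with the wrist depth camera and allowed for it in every later grasp.

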